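Lift the hot lid off the lunch warmer with the lid lifter

ROBOT

A 7-joint arm with a two-finger parallel gripper is mounted at the origin on a cart in front of the work surface, level with it; the furniture and walls round the work are solid. World frame = base frame: x ahead of the robot, y to its left, z up, the work surface at z = 0. Lengths are in m, angles in rad, forces in N, time in s.
With the tool pointing down it reaches from about 0.35 to 0.9 m from the base axis. Payload 7.2 kg.
Tool frame: the origin (TCP) lies between the finger pads; the fingertips stand 17 mm ahead of it and the grasp point (between the pads) lies 2 mm behind it; z points along the fingers, y is the line along which they close (so a half turn about z gives the same grasp; the last joint's range is limited). The gripper opens to 88 mm and grips with 3 to 60 N. Pads are 20 mm wide; open, the fingers measure 115 mm over their backs; the gripper's body (75 mm by 178 mm) begins 61 mm behind the grasp point.
Start: joints at [1.204, 0.411, -0.013, 1.596, 0.006, 1.134, -0.082], TCP at [0.184, -0.597, 0.209] pointing down, gripper open.
Joint ranges: [-2.95, 2.95], [-0.29, 1.99], [-1.47, 1.44], [0.14, 2.54], [-1.03, 4.17], [0.13, 1.85], [-2.86, 2.86]. Speed limits (rad/s): [2.39, 2.39, 3.01, 3.01, 3.14, 3.14, 3.14].

INTERFACE

Orientations are given as a rotation vector (axis times angle).
In Python, from rig import robot, effector, planner, capture, status gives the robot as it stands. Calls block until the motion is done:
- robot.reach(position, orientation): joint-space move of the TCP to a pose.
- robot.move_linear(position, max_speed=0.15, rotation=None): straight line of the TCP; rotation=None keeps the orientation; max_speed is the mean speed in m/s.
- robot.set_joints(angles): joint-space move.
- effector.grip(opening, strength=None): opening from 0.0 (shut) to 1.0 (fully open); strength is the grip in N (None keeps the last); returns when the fingers have stopped.
- robot.sleep(seconds).
- planner.ik(position, orientation): joint angles nearest the present ones, or None.
- capture(name): name is "side" or "top"; returns a dict with "frame" (480x640x3 uint8, red, green, blue), "intrinsics" (3x3 intrinsics, pixels), "distortion" ([k1, k2, p1, p2, k3] as OpenCV has them; the pictures are not rectified), "R" (3x3) and "t" (3): a world point X has camera coordinates R X + t. Camera axes: x right, y down, z forward; pixel columns grow to the right and rows downward; lengths in m; the calibration is good to about 2 mm. A picture is of the moment at which its call begins. There is no depth.
A pose or a line that the arm cannot do raises robot.Unreachable and nothing moves.
- robot.close_job(): hands the job in; it is judged then, once.
Readings, each from a call of its own:
- status.current_clock(): time.
- status.current_q(): joint angles.
- status.current_qvel(): joint speeds.
- status.current_joint_torque(): joint torques, N m.
- status.current_ee_pos(): TCP position.
- status.current_orientation(): TCP orientation.
- status.current_ft_force(): force on the tool from outside, world axes, zero at the start.
- status.current_ft_torque(): the same for the moment, N m.
- status.current_opening(): opening from 0.0 (shut) to 1.0 (fully open).
- status.current_gripper_force(): force on a finger pad.
Only numpy, scipy, OpenCV 4.12 (cv2) and the standard library are available. Lean on these libraries where they do the work, as an engineer would, in place of code of your own. Each camera call takes 0.05 s, during which the arm holds its last target. There are 200 camera calls.

TASK

The steel lid on the round lunch warmer is hot: do not touch it with the gripper or arm. Take the hooked lid lifter from its holder, lift the lid by its loop handle, carry it level and set it gently, without dropping it or pressing hard on it, into the ring of the round lid stand, fully seated. Then unhook the lifter and stand it upright back in its holder, leaving everything else where it is.

Things in the scene. Friction and masses are not known exactly. Their poses are not given: they have to be found in the camera images.
- lifter: Lid lifter, upright, hook down, 190 mm tall, 180 g. Origin: centre of its foot's underside; z up; the hook opens to +x, the side with the small thumb nub near the handle's top. Black handle 26 (x) by 16 (y) mm, z = 98 to 190 mm, centred on the z axis; thinner shank below. No pose is reported while held.
- throat (a point): Middle of the lifter's C-hook throat (x = 0, z = 14 mm). Steel, 22 mm wide in y. Foot x -16 to 16 mm, top at z = 6 mm, with a lip at x 12 to 16 mm up to z = 10 mm; back wall face at x = -9 mm; upper jaw to x = 10 mm, underside at z = 22 mm. So a 7 mm bar has 9 mm of vertical play, and passes over the lip only when its centre is about 14 to 18 mm above the foot's underside.
- holder: Grey plastic holder fixed to the desk: base plate 100 (x) by 90 (y) mm with a central pocket 44 (x) by 34 (y) mm inside, 4 mm walls up to z = 29 mm, pocket floor at z = 4 mm. Origin: centre of its underside. The lifter stands in the pocket, its axes roughly along the holder's.
- lid: Round steel lid, 138 mm across, 0.36 to 0.57 kg, centre of mass on its z axis. Origin: centre of the underside of its 6 mm flange, the plane that rests on a rim. Below it a tapered plug 10 mm deep, radius 58 narrowing to 53 mm. Its pose is reported also while it hangs on the lifter.
- loop (a point): Middle of the bar of the lid's loop handle, 40 mm above the lid's origin. Straight round bar, 7 mm thick, along the lid's y, straight over 58 mm, on posts at y = -33 and 33 mm; reachable from either side. The hook must carry it within 8 mm of the middle or the lid tips. Once hung, the bar may lie anywhere along the throat (x -5 to 8 mm of the lifter): look or feel again.
- warmer: White round lunch warmer, fixed, 146 mm across, rim at z = 75 mm, opening of radius 60.5 mm. Origin: centre of its underside. The lid starts on it, plug inside.
- stand: Dark steel lid stand, fixed. Origin: centre of its underside. Its ring (inner radius 60.5, outer 69 mm) takes the lid's plug, the flange then resting on the ring. The ring's top is 50 to 74 mm above the desk on a stiff stem; this height is NOT reported: feel the lid's weight leave the lifter. Lower 6 to 7 mm more to free the bar from the lip; beyond 9 mm the jaw presses hard on it.
- mug: White mug, 92 mm across, 95 mm tall, loose bystander. Origin: centre of its underside.
- gel_bottle: Hand gel pump bottle, 68 x 59 x 159 mm, loose bystander. Origin: underside.
- note_block: Block of white notes, 77 x 77 x 13 mm, loose bystander. Origin: centre of its underside.
Things that resemble listed ones, but are neither listed nor needed, are in the scene too. Leave any red look-alike of the lifter alone.

How it is judged:
By the outcome, as a careful person would: the job done as asked, in the order asked, and still so for the second after the job is handed in, with the robot touching nothing.
It also fails if it takes over 61 s, if anything falls off the work surface, if the arm or the gripper's body presses on something with over 40 N, if the wrist force passes 120 N, or if a joint passes its speed limit or range.

## Working session

There is one attempt and no reset: what is moved stays moved. The work goes in short steps, each a Python script; the robot and the scene stay as the last script left them, time stands still between calls to the robot, and variables do not carry over. Pictures are saved under pics/ and viewed, at most 10 in all, crops included, and the job is handed in when it is done.

```bash
ls; mkdir -p pics; python3 - <<'E'
from rig import robot, effector, planner, capture, status
import cv2,numpy as np,pickle
for n in("side","top"):
    c=capture(n); cv2.imwrite(f"pics/{n}0.png",c["frame"][...,::-1]); pickle.dump(c,open(f"{n}0.pkl","wb"))
    print(n,c["intrinsics"].round(1).tolist(),np.round(c["distortion"],4),(-c["R"].T@c["t"]).round(3),c["R"].round(3).tolist())
print(status.current_clock(),status.current_ee_pos(),status.current_orientation(),status.current_ft_force())
E
```

```text
pics
side [[452.1, 0.0, 320.7], [0.0, 452.1, 241.2], [0.0, 0.0, 1.0]] [-0.0048  0.      0.      0.      0.    ] [0.141 0.891 0.523] [[-0.884, -0.468, 0.004], [-0.218, 0.405, -0.888], [0.414, -0.786, -0.46]]
top [[561.3, 0.0, 314.0], [0.0, 561.3, 242.6], [0.0, 0.0, 1.0]] [-0.1481  0.      0.      0.      0.    ] [0.116 0.094 1.492] [[0.122, -0.992, 0.004], [-0.952, -0.119, -0.282], [0.28, 0.031, -0.959]]
0.1 [ 0.18379133 -0.5968703   0.2086043 ] [-3.10518568e+00 -4.67398795e-01  5.29277825e-04] [0.38328892 0.24762967 0.90523944]
```

View pics/top0.png

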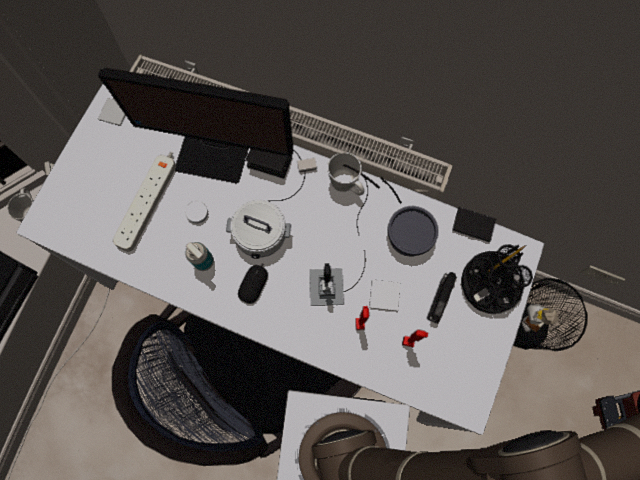

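View pics/side0.png

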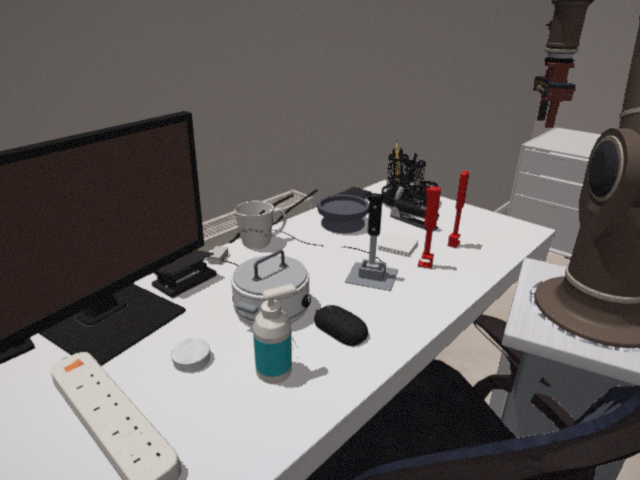

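Top view: the black lifter stands in the grey holder at (327,285). The red look-alikes are at (362,318) and (414,338), and the black stapler-like item at (442,297) is not it either. The lid is on the warmer at (258,226) and the dark stand is at (412,231). In the side view the lifter handle is at (374,215), holder at (372,275), loop at (270,263), stand at (345,212). I choose the black lifter in the grey holder and will check it in a close crop.

```bash
cat > h.py <<'E'
import cv2,numpy as np,pickle
def ray(c,uv):
    p=cv2.undistortPoints(np.array(uv,float).reshape(-1,1,2),c["intrinsics"],np.array(c["distortion"],float)).reshape(-1,2)
    d=np.c_[p,np.ones(len(p))]@c["R"]; return -c["R"].T@c["t"],d
def onplane(c,uv,z):
    o,d=ray(c,uv); return o+d*((z-o[2])/d[:,2])[:,None]
def tri(a,ua,b,ub):
    o1,d1=ray(a,ua);o2,d2=ray(b,ub);d1,d2=d1[0],d2[0]
    s=np.linalg.lstsq(np.c_[d1,-d2],o2-o1,rcond=None)[0]
    p,q=o1+s[0]*d1,o2+s[1]*d2; return (p+q)/2,np.linalg.norm(p-q)
def proj(c,X):
    return cv2.projectPoints(np.array(X,float).reshape(-1,1,3),cv2.Rodrigues(c["R"])[0],c["t"],c["intrinsics"],np.array(c["distortion"],float))[0].reshape(-1,2)
E
python3 - <<'E'
from h import *
T,S=[pickle.load(open(f"{n}0.pkl","rb")) for n in("top","side")]
def crop(c,x,y,w,h,k): return cv2.resize(c["frame"][y:y+h,x:x+w,::-1],None,fx=k,fy=k,interpolation=cv2.INTER_CUBIC)
img=np.zeros((600,800,3),np.uint8)
for (c,x,y,w,h,k,ox,oy) in [(T,302,255,50,56,5.3,0,0),(S,340,185,65,110,5,270,0),(T,215,190,85,75,3.2,0,300),(S,228,240,85,85,2.3,600,0),(T,380,200,65,65,3,600,200),(S,310,190,65,50,3,600,400)]:
    p=crop(c,x,y,w,h,k)[:600-oy,:800-ox]; img[oy:oy+p.shape[0],ox:ox+p.shape[1]]=p
cv2.imwrite("pics/c1.png",img)
E
```

```text
(no output)
```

View pics/c1.png

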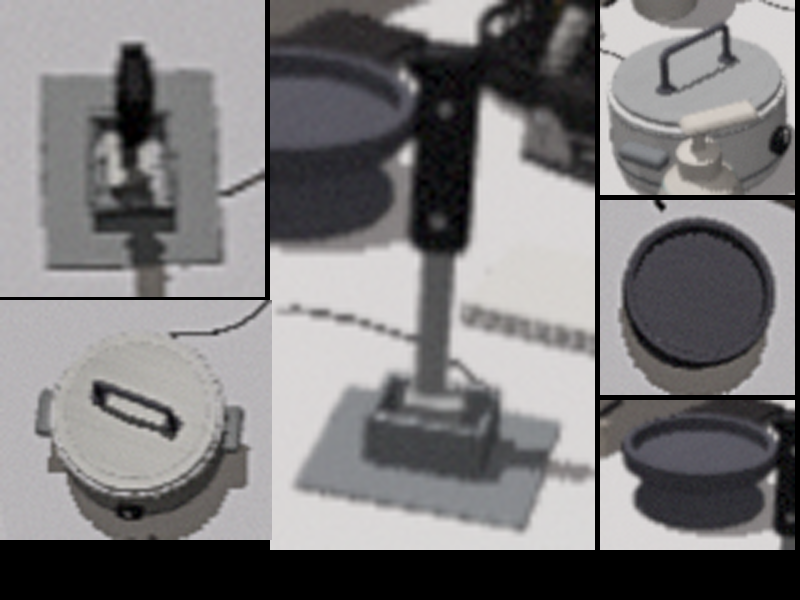

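```bash
python3 - <<'E'
from h import *
T,S=[pickle.load(open(f"{n}0.pkl","rb")) for n in("top","side")]
t=lambda l,k,x,y,ox,oy:[((a-ox)/k+x-.5+.5/k,(b-oy)/k+y-.5+.5/k) for a,b in l]
H=onplane(T,t([(42,75),(212,73),(222,262),(47,268)],5.3,302,255,0,0),.004)
print("plate",H.round(4).tolist(),"c",H.mean(0).round(4))
e=[H[0]-H[3],H[1]-H[2],H[0]-H[1],H[3]-H[2]]
for v in e: print("len",np.linalg.norm(v).round(4),"yaw",np.degrees(np.arctan2(v[1],v[0])).round(1))
H2=onplane(S,t([(345,388),(558,422),(522,530),(296,486)],5,340,185,270,0),.004)
print("side plate",H2.round(4).tolist(),H2.mean(0).round(4))
g=cv2.cvtColor(S["frame"],cv2.COLOR_RGB2GRAY)
for r in range(190,240,3): print(r,g[r,360:392].tolist())
# lid bar: top crop ends + side
ta=t([(98,388),(176,428)],3.2,215,190,0,300); B=onplane(T,ta,.075+.040)
print("bar",B.round(4).tolist(),B.mean(0).round(4),"len",np.linalg.norm(B[0]-B[1]),np.degrees(np.arctan2(*(B[0]-B[1])[1::-1])))
sa=t([(662,52),(727,28)],2.3,228,240,600,0)
B2=onplane(S,sa,.115);print("bar side",B2.round(4).tolist(),B2.mean(0).round(4),np.linalg.norm(B2[0]-B2[1]))
# lid flange, stand ellipses
gt=cv2.cvtColor(T["frame"],cv2.COLOR_RGB2GRAY)
m=((gt<80)*255).astype(np.uint8)[200:262,380:446]
cs=cv2.findContours(m,cv2.RETR_EXTERNAL,cv2.CHAIN_APPROX_NONE)[0];c=max(cs,key=cv2.contourArea).reshape(-1,2)+[380,200]
print("stand contour",c.min(0),c.max(0))
for z in (.05,.062,.074):
    P=onplane(T,c.astype(float),z);(cx,cy),r=cv2.minEnclosingCircle(P[:,:2].astype(np.float32));print("stand z",z,round(cx,4),round(cy,4),round(r,4))
E
```

```text
plate [[0.4755, 0.1442, 0.004], [0.4873, 0.0575, 0.004], [0.39, 0.0417, 0.004], [0.3761, 0.1292, 0.004]] c [0.4322 0.0932 0.004 ]
len 0.1005 yaw 8.6
len 0.0986 yaw 9.2
len 0.0875 yaw 97.8
len 0.0887 yaw 99.0
side plate [[0.4908, 0.0595, 0.004], [0.3945, 0.0422, 0.004], [0.3786, 0.132, 0.004], [0.4752, 0.1457, 0.004]] [0.4348 0.0949 0.004 ]
190 [42, 44, 56, 74, 81, 109, 117, 160, 187, 193, 197, 204, 212, 214, 213, 215, 215, 214, 214, 216, 211, 143, 72, 90, 153, 170, 106, 66, 52, 28, 23, 17]
193 [46, 41, 46, 46, 45, 44, 41, 41, 33, 26, 26, 55, 97, 103, 110, 129, 137, 159, 164, 165, 181, 118, 47, 36, 34, 36, 25, 25, 36, 26, 9, 30]
196 [53, 46, 43, 37, 34, 43, 46, 41, 44, 33, 29, 34, 37, 40, 41, 34, 38, 36, 34, 31, 31, 21, 16, 22, 24, 23, 30, 24, 28, 31, 19, 21]
199 [64, 76, 80, 82, 81, 100, 151, 105, 45, 23, 1, 14, 23, 21, 23, 2, 20, 11, 16, 13, 17, 16, 9, 26, 25, 30, 28, 27, 14, 22, 13, 21]
202 [45, 45, 42, 44, 51, 76, 94, 116, 176, 114, 35, 19, 19, 16, 20, 15, 24, 12, 7, 20, 9, 31, 59, 64, 45, 18, 23, 20, 26, 24, 22, 20]
205 [87, 86, 83, 67, 51, 56, 79, 89, 78, 42, 18, 12, 20, 27, 47,
[... 1376 characters left out ...]
215, 215, 214, 214]
235 [212, 212, 213, 212, 214, 216, 216, 212, 195, 165, 99, 56, 53, 42, 44, 45, 39, 89, 115, 184, 210, 215, 215, 215, 215, 215, 215, 213, 211, 211, 211, 212]
238 [214, 215, 215, 214, 215, 214, 215, 215, 216, 204, 136, 87, 84, 83, 82, 83, 113, 203, 214, 215, 215, 215, 214, 208, 210, 213, 212, 211, 212, 212, 212, 212]
bar [[0.5647, 0.3232, 0.115], [0.5387, 0.2553, 0.115]] [0.5517 0.2893 0.115 ] len 0.07269377249369473 69.10775367416035
bar side [[0.5745, 0.3229, 0.115], [0.5505, 0.2656, 0.115]] [0.5625 0.2942 0.115 ] 0.062039789588529556
stand contour [388 207] [437 256]
stand z 0.05 0.6022 -0.1197 0.0724
stand z 0.062 0.5982 -0.118 0.0718
stand z 0.074 0.5941 -0.1162 0.0712
```

```bash
python3 - <<'E'
from h import *
T,S=[pickle.load(open(f"{n}0.pkl","rb")) for n in("top","side")]
img=np.zeros((600,800,3),np.uint8)
for (c,x,y,w,h,k,ox,oy) in [(T,232,200,50,40,8,0,0),(S,240,240,66,50,6,400,0),(S,360,186,30,34,8,0,322),(T,316,256,24,34,8,245,322),(T,380,200,65,65,4,445,320)]:
    p=cv2.resize(c["frame"][y:y+h,x:x+w,::-1],None,fx=k,fy=k,interpolation=cv2.INTER_CUBIC)[:600-oy,:800-ox]; img[oy:oy+p.shape[0],ox:ox+p.shape[1]]=p
cv2.imwrite("pics/c2.png",img)
for n,u,v in [("mug",(346,172),(256,222)),("gel pump",(197,247),(271,300)),("red1",(362,312),(433,192)),("red2",(420,334),(463,175))]:
    p,e=tri(T,u,S,v);print(n,p.round(3),round(e,4))
print("red1 base",onplane(S,[(427,262),(455,241)],.005).round(3).tolist(),"monitor",onplane(S,[(105,305)],0).round(3))
E
```

```text
mug [0.75  0.076 0.055] 0.0004
gel pump [0.466 0.43  0.134] 0.0027
red1 [0.345 0.003 0.183] 0.0023
red2 [ 0.311 -0.138  0.182] 0.0068
red1 base [[0.344, -0.018, 0.005], [0.312, -0.155, 0.005]] monitor [[0.859 0.441 0.   ]]
```

View pics/c2.png

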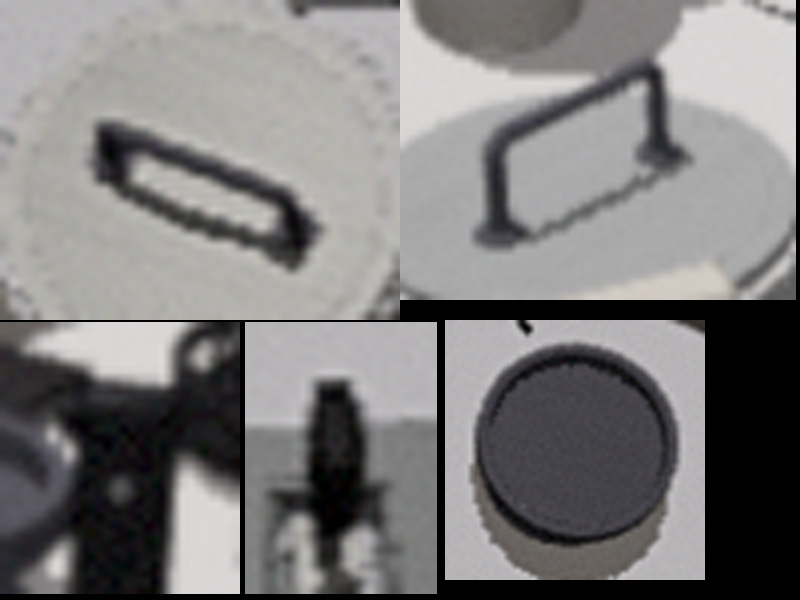

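The crop confirms the choice: the nub is on the left in the side view and on the far side in the top view, so the lifter's +x points away from the robot at a yaw of about 9°. The loop bar runs from (110,130) to (288,195) in the top crop and from (495,142) to (655,70) in the side crop.

```bash
python3 - <<'E'
from h import *
T,S=[pickle.load(open(f"{n}0.pkl","rb")) for n in("top","side")]
def azi(tu,su):
    o1,d1=ray(T,[tu]);o2,d2=ray(S,[su]);d1,d2=d1[0,:2],d2[0,:2]
    s=np.linalg.solve(np.c_[d1,-d2],(o2-o1)[:2]);return o1[:2]+s[0]*d1
for tu in((326.9,264.),(327.4,269.5)):
  for su in((375.3,205),(374.6,217),(373.6,232)): print("lifter",azi(tu,su).round(4))
f=lambda l,k,x,y,ox,oy:[((a-ox)/k+x-.5+.5/k,(b-oy)/k+y-.5+.5/k) for a,b in l]
bt=f([(110,130),(288,195)],8,232,200,0,0);bs=f([(495,142),(655,70)],6,240,240,400,0)
P=onplane(T,bt,.115);Q=onplane(S,bs,.115)
for n,X in(("T",P),("S",Q)): d=X[0]-X[1];print("bar",n,X.round(4).tolist(),X.mean(0).round(4),np.linalg.norm(d).round(4),np.degrees(np.arctan2(d[1],d[0])).round(1))
print([ (tri(T,bt[i],S,bs[i])[0].round(4),round(tri(T,bt[i],S,bs[i])[1],4)) for i in(0,1)])
# stand rim in side view: outer ring extremes
g=cv2.cvtColor(S["frame"],cv2.COLOR_RGB2GRAY)
for r in(203,205,207,209): print(r,g[r,312:326].tolist(),g[r,362:374].tolist())
print("col345",g[190:235,344].tolist())
for z in(.05,.062,.074):
    c=np.array([.5982-(z-.062)*.34,-.118+(z-.062)*.15,z]);a=np.linspace(0,2*np.pi,73)
    R=c+np.c_[.069*np.cos(a),.069*np.sin(a),0*a]
    p=proj(S,R);q=proj(T,R);print(z,"side",p.min(0).round(1),p.max(0).round(1),"top",q.min(0).round(1),q.max(0).round(1))
E
```

```text
lifter [0.4353 0.098 ]
lifter [0.4352 0.098 ]
lifter [0.4353 0.098 ]
lifter [0.4363 0.0954]
lifter [0.4361 0.0954]
lifter [0.4362 0.0954]
bar T [[0.5683, 0.3237, 0.115], [0.5534, 0.263, 0.115]] [0.5609 0.2934 0.115 ] 0.0626 76.2
bar S [[0.5714, 0.3249, 0.115], [0.5533, 0.2643, 0.115]] [0.5623 0.2946 0.115 ] 0.0633 73.4
[(array([0.5699, 0.3245, 0.1146]), np.float64(0.0031)), (array([0.5538, 0.2631, 0.1142]), np.float64(0.0003))]
203 [100, 96, 98, 96, 93, 87, 88, 88, 62, 40, 36, 37, 45, 59] [51, 39, 48, 65, 82, 98, 133, 81, 30, 7, 12, 23]
205 [99, 99, 95, 97, 96, 61, 77, 86, 72, 50, 48, 64, 86, 90] [83, 67, 51, 56, 79, 89, 78, 42, 18, 12, 20, 27]
207 [100, 108, 122, 158, 161, 103, 64, 74, 85, 88, 86, 91, 91, 90] [90, 90, 87, 83, 88, 81, 52, 23, 21, 23, 20, 42]
209 [176, 206, 212, 214, 211, 153, 81, 50, 55, 70, 80, 84, 85, 85] [90, 90, 89, 82, 61, 47, 30, 20, 8, 10, 16, 17]
col345 [87, 63, 52, 46, 67, 79, 48, 39, 40, 47, 72, 87, 92, 91, 90, 88, 88, 91, 92, 93, 89, 88, 85, 87, 75, 50, 40, 40, 45, 42, 41, 43, 44, 48, 49, 50, 49, 50, 49, 48, 50, 48, 55, 97, 134]
0.05 side [318.6 197.8] [370.5 218.3] top [386.7 207.2] [437.2 255.7]
0.062 side [319.6 194.2] [371.9 214.5] top [386.5 207. ] [437.4 255.9]
0.074 side [320.7 190.6] [373.4 210.6] top [386.2 206.8] [437.6 256.2]
```

```bash
cat >> h.py <<'E'
from scipy.spatial.transform import Rotation as Ro
def ori(yaw): # lifter yaw in deg -> tool down, flipped half turn
    return (Ro.from_euler('z',yaw+180,degrees=True)*Ro.from_euler('x',180,degrees=True)).as_rotvec()
E
python3 - <<'E'
from h import *
from rig import robot, effector, planner, capture, status
for p,y in(((.436,.097,.32),9),((.436,.097,.152),9),((.53,.30,.25),-15),((.5615,.294,.35),-15),((.6,-.118,.3),-15),((.56,-.107,.22),-15)):
    q=planner.ik(p,ori(y)); print(p,None if q is None else np.round(q,2))
p=status.current_ee_pos(); effector.grip(.5,10)
robot.move_linear([p[0]+.03,p[1],.32],max_speed=.3)
robot.reach([.4358,.0965,.32],ori(9)); print(status.current_clock(),status.current_ft_force().round(2))
robot.move_linear([.4358,.0965,.215],max_speed=.15)
for n in("side","top"):
    c=capture(n);pickle.dump(c,open(n+"1.pkl","wb"));cv2.imwrite(f"pics/{n}1.png",c["frame"][...,::-1])
print(status.current_clock(),status.current_ee_pos(),status.current_opening())
S,T=[pickle.load(open(n+"1.pkl","rb")) for n in("side","top")]
img=np.zeros((600,800,3),np.uint8)
a=cv2.resize(S["frame"][150:300,320:440,::-1],None,fx=4,fy=4,interpolation=cv2.INTER_CUBIC);img[:,:480]=a
b=cv2.resize(T["frame"][220:320,280:360,::-1],None,fx=4,fy=4,interpolation=cv2.INTER_CUBIC);img[:400,480:800]=b
cv2.imwrite("pics/c3.png",img)
E
```

```text
(0.436, 0.097, 0.32) [ 0.72  0.13 -1.11  1.78  0.12  1.3   1.3 ]
(0.436, 0.097, 0.152) [ 0.63  0.39 -1.16  2.03  0.43  1.    0.98]
(0.53, 0.3, 0.25) [ 0.1   0.56 -1.04  1.54  0.49  1.33  0.32]
(0.5615, 0.294, 0.35) [ 0.14  0.6  -1.2   1.31  0.55  1.59  0.33]
(0.6, -0.118, 0.3) [ 0.62  0.42 -0.71  1.47  0.27  1.36  1.2 ]
(0.56, -0.107, 0.22) [ 0.65  0.4  -0.72  1.68  0.28  1.17  1.16]
4.0333 [0.12 0.58 0.42]
4.9833 [0.43646493 0.09670549 0.21592609] 0.49673867752122536
```

View pics/c3.png

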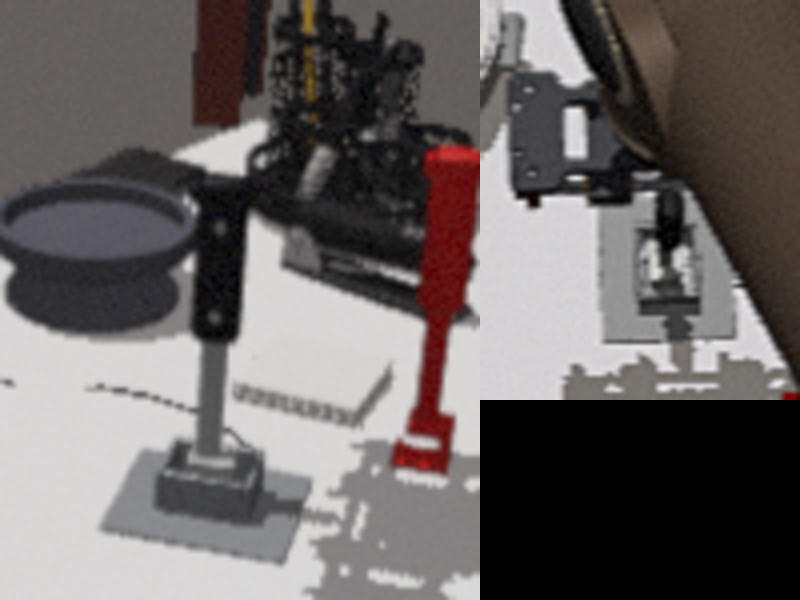

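The side crop shows a dark red finger ending at about px (375,181), with the lifter top at (375,193). In the top view the left finger is near px (293,270) and the handle near (327,272). I'll project where the fingers should appear.

```bash
python3 - <<'E'
from h import *
from rig import capture,status
S,T=[pickle.load(open(n+"1.pkl","rb")) for n in("side","top")]
p=np.array(status.current_ee_pos());R=Ro.from_rotvec(status.current_orientation()).as_matrix();print(p,R.round(3).tolist())
for l in([0,0,0],[0,.029,.017],[0,-.029,.017],[0,.08,-.06],[0,-.08,-.06],[0,.036,-.05],[0,-.036,-.05]):
    X=p+R@l;print(l,X.round(3),"side",proj(S,X).round(0)[0],"top",proj(T,X).round(0)[0])
E
```

```text
[0.43646493 0.09670549 0.21592609] [[-0.988, -0.156, 0.002], [-0.156, 0.988, 0.0], [-0.002, -0.0, -1.0]]
[0, 0, 0] [0.436 0.097 0.216] side [376. 184.] top [327. 266.]
[0, 0.029, 0.017] [0.432 0.125 0.199] side [372. 197.] top [315. 268.]
[0, -0.029, 0.017] [0.441 0.068 0.199] side [379. 187.] top [339. 267.]
[0, 0.08, -0.06] [0.424 0.176 0.276] side [368. 166.] top [292. 261.]
[0, -0.08, -0.06] [0.449 0.018 0.276] side [387. 143.] top [364. 258.]
[0, 0.036, -0.05] [0.431 0.132 0.266] side [374. 164.] top [312. 261.]
[0, -0.036, -0.05] [0.442 0.061 0.266] side [382. 154.] top [344. 260.]
```

View pics/side1.png

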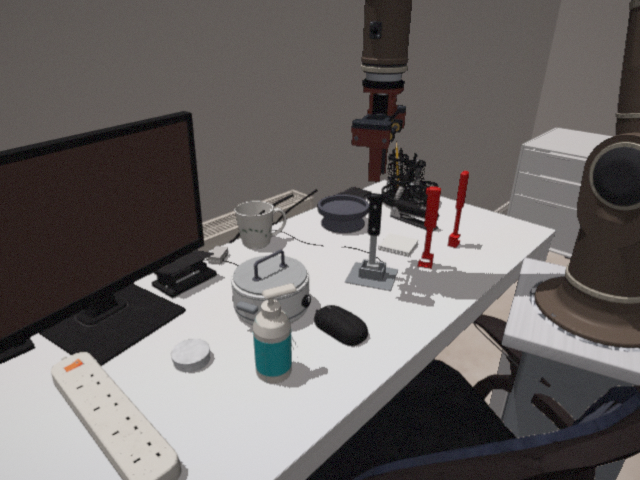

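View pics/top1.png

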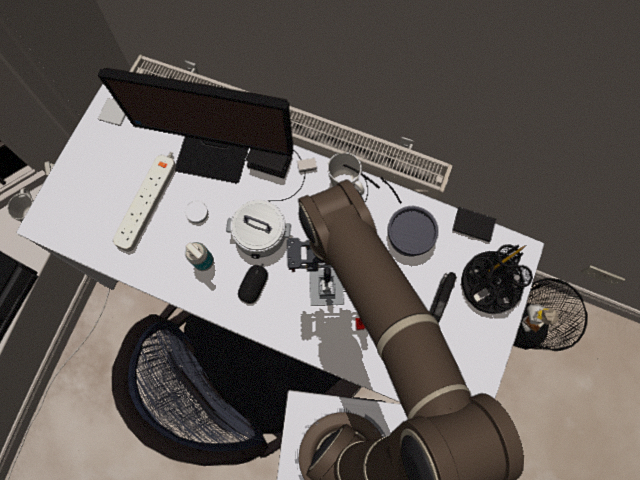

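```bash
python3 - <<'E'
from h import *
from rig import capture,status,robot
S0=pickle.load(open("side1.pkl","rb"))
def tip(c):
    f=c["frame"].astype(int)[120:240,350:400];m=(f[...,0]>f[...,1]*1.5)&(f[...,0]>25)
    r,cc=np.nonzero(m);print("tip row",r.max()+120,"cols",cc.min()+350,cc.max()+350,[ (k+350,int(r[cc==k].max())+120) for k in range(12,40,3) if (cc==k).any()])
tip(S0); tip(capture("side"))
robot.move_linear([.4358,.0965,.185],max_speed=.15); tip(capture("side")); print(status.current_ee_pos(),status.current_ft_force().round(2),proj(S0,[[.432,.125,.168],[.441,.068,.168]]).round(0).tolist())
E
```

```text
tip row 219 cols 352 390 [(362, 145), (365, 145), (368, 146), (371, 180), (374, 180), (377, 180), (380, 173), (383, 148), (386, 152), (389, 141)]
tip row 231 cols 352 393 [(362, 145), (365, 145), (368, 146), (371, 231), (374, 180), (377, 180), (380, 172), (383, 148), (386, 151), (389, 140)]
tip row 197 cols 352 399 [(362, 162), (365, 163), (368, 195), (371, 196), (374, 197), (377, 197), (380, 186), (383, 186), (386, 168), (389, 157)]
[0.43600426 0.09676788 0.18560071] [ 0.44 -0.16  0.06] [[372.0, 212.0], [378.0, 201.0]]
```

```bash
python3 - <<'E'
from h import *
from rig import capture,status
c=capture("side");pickle.dump(c,open("side2.pkl","wb"));S0=pickle.load(open("side0.pkl","rb"))
img=np.zeros((600,800,3),np.uint8)
def draw(f,X,x,y,k):
    for i,(u,v) in enumerate(proj(c,X)): cv2.circle(f,(int((u-x+.5)*k),int((v-y+.5)*k)),3,[(0,255,0),(255,255,0),(0,255,255),(255,0,255),(255,128,0)][i],-1)
    return f
def loc(p,R,o): return [p+R@np.array(l) for l in([0,0,0],[0,.01+.044*o,.017],[0,-.01-.044*o,.017],[0,.089,-.063],[0,-.089,-.063])]
k=5;f=cv2.resize(c["frame"][120:240,330:420,::-1],None,fx=k,fy=k,interpolation=cv2.INTER_CUBIC)
p=np.array(status.current_ee_pos());R=Ro.from_rotvec(status.current_orientation()).as_matrix()
img[:,:450]=draw(f,loc(p,R,.5),330,120,k)
f=cv2.resize(S0["frame"][20:170,500:600,::-1],None,fx=3.5,fy=3.5,interpolation=cv2.INTER_CUBIC)
X=loc(np.array([.1838,-.5969,.2086]),Ro.from_rotvec([-3.10518568e+00,-4.67398795e-01,5.3e-4]).as_matrix(),1)
img[:525,450:800]=draw(f,X,500,20,3.5)
cv2.imwrite("pics/c4.png",img)
E
```

```text
(no output)
```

View pics/c4.png

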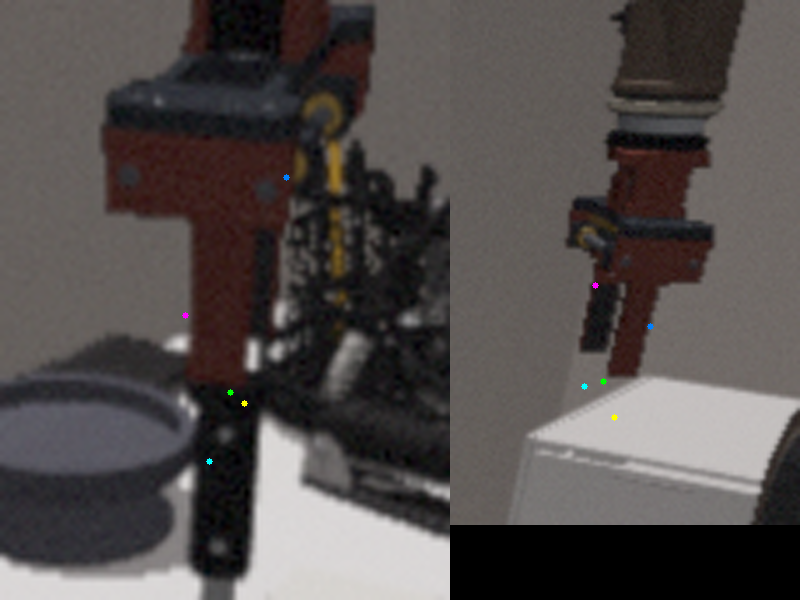

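The fingers in both views sit about 35 mm higher along the tool axis than the reported TCP implies. From here I'll rely on relative heights and the pictures. A TCP height of 0.136 is safe under either reading, so I descend in steps with checks.

```bash
python3 - <<'E'
from h import *
from rig import capture,status,robot,effector
def tip(c):
    f=c["frame"].astype(int)[120:240,350:400];m=(f[...,0]>f[...,1]*1.5)&(f[...,0]>35)
    r,cc=np.nonzero(m);print([ (k+350,int(r[cc==k].max())+120) for k in range(12,40,3) if (cc==k).any()])
for z in(.160,.136):
    robot.move_linear([.4358,.0965,z],max_speed=.1); tip(capture("side")); print(status.current_ee_pos().round(4),status.current_ft_force().round(2),status.current_ft_torque().round(2))
effector.grip(0.0,60); robot.sleep(.2)
print(status.current_opening(),status.current_gripper_force(),status.current_ee_pos().round(4),status.current_ft_force().round(2),status.current_ft_torque().round(3),status.current_clock())
c=capture("side");pickle.dump(c,open("side3.pkl","wb"))
img=cv2.resize(c["frame"][130:300,310:430,::-1],None,fx=3.5,fy=3.5,interpolation=cv2.INTER_CUBIC);cv2.imwrite("pics/c5.png",img)
E
```

```text
[(362, 176), (365, 176), (368, 207), (371, 208), (374, 209), (377, 209), (380, 180), (383, 198), (386, 176), (389, 145)]
[0.436  0.0968 0.1604] [-0.15 -0.01  0.58] [ 0.05 -0.13  0.09]
[(362, 189), (365, 190), (368, 218), (371, 219), (374, 219), (377, 219), (380, 192), (383, 203), (386, 186), (389, 157)]
[0.4359 0.0967 0.1363] [0.09 0.14 0.05] [ 0.11 -0.18 -0.03]
0.18017592824070838 59.99792397022247 [0.4359 0.0965 0.1361] [ 0.16 -0.38  2.36] [-0.074  0.036 -0.051] 7.125
```

View pics/c5.png

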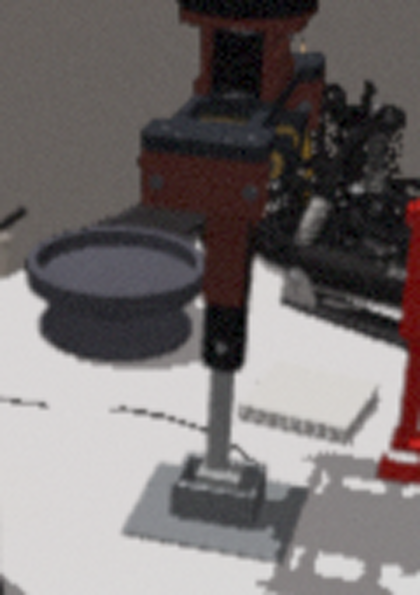

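The lifter is held (opening 0.18, about 16 mm), and the side crop shows the fingers on the handle. Next I lift it and pre-position it before the loop.

```bash
python3 - <<'E'
from h import *
from rig import capture,status,robot,effector
robot.move_linear([.4359,.0965,.20],max_speed=.12)
robot.move_linear([.4359,.0965,.27],max_speed=.2)
x=np.array([np.cos(np.radians(-15)),np.sin(np.radians(-15))]);b=np.array([.5615,.294])
p=b-.045*x
robot.reach([*p,.27],ori(-15)); robot.move_linear([*p,.231],max_speed=.1);robot.sleep(.3)
print(status.current_clock(),status.current_ee_pos().round(4),status.current_ft_force().round(2),status.current_ft_torque().round(3),status.current_opening())
for n in("side","top"):
    c=capture(n);pickle.dump(c,open(n+"4.pkl","wb"));cv2.imwrite(f"pics/{n}4.png",c["frame"][...,::-1])
    q=np.array(status.current_ee_pos());
    for h in(.0,.03,.06,.09,.105,.12): print(n,h,proj(c,[q[0],q[1],.099+h]).round(1)[0])
    for h in(.06,.08,.105,.12):
        u,v=proj(c,[q[0],q[1],.099+h])[0].round().astype(int); print(v,u-15,cv2.cvtColor(c["frame"],cv2.COLOR_RGB2GRAY)[v,u-15:u+16].tolist())
E
```

```text
10.1 [0.5182 0.3059 0.2315] [-0.53  0.37 -2.09] [ 0.016 -0.218  0.022] 0.17586474801678195
side 0.0 [286.6 273.3]
side 0.03 [286.1 258.8]
side 0.06 [285.6 243.7]
side 0.09 [285.  228.1]
side 0.105 [284.7 220.1]
side 0.12 [284.4 211.9]
244 271 [129, 132, 129, 134, 130, 130, 131, 130, 130, 129, 115, 99, 94, 94, 91, 86, 80, 78, 102, 177, 210, 214, 215, 215, 215, 215, 215, 215, 216, 215, 216]
233 270 [87, 94, 124, 137, 139, 135, 137, 148, 165, 191, 202, 144, 98, 90, 88, 92, 84, 82, 81, 112, 201, 214, 216, 214, 216, 215, 216, 214, 216, 216, 216]
220 270 [93, 82, 70, 98, 102, 104, 97, 62, 27, 3, 9, 16, 16, 17, 9, 9, 22, 9, 1, 7, 18, 49, 138, 204, 215, 215, 216, 216, 216, 215, 215]
212 269 [162, 121, 96, 85, 110, 111, 108, 114, 66, 24, 16, 20, 17, 11, 16, 8, 21, 12, 23, 4, 16, 14, 38, 97, 104, 102, 103, 102, 104, 103, 103]
top 0.0 [249.8 236.8]
top 0.03 [248.5 233.3]
top 0.06 [247.2 229.8]
top 0.09 [245.9 226. ]
top 0.105 [245.2 224.1]
top 0.12 [244.5 222.1]
230 232 [196, 219, 217, 214, 205, 208, 208, 214, 213, 217, 195, 141, 57, 14, 31, 40, 39, 76, 167, 225, 220, 220, 221, 222, 227, 221, 221, 221, 225, 183, 94]
227 231 [227, 221, 218, 214, 203, 210, 207, 210, 213, 172, 50, 0, 4, 13, 4, 15, 20, 70, 171, 229, 213, 179, 106, 91, 75, 76, 75, 58, 38, 21, 19]
224 230 [183, 225, 224, 218, 214, 202, 215, 215, 194, 107, 22, 1, 9, 18, 4, 16, 23, 33, 30, 43, 53, 42, 62, 74, 73, 78, 79, 50, 25, 27, 27]
222 230 [168, 220, 217, 223, 217, 198, 191, 143, 80, 27, 3, 7, 20, 19, 15, 25, 49, 75, 78, 68, 60, 57, 55, 62, 102, 141, 173, 138, 42, 20, 23]
```

```bash
python3 - <<'E'
from h import *
from rig import capture,status,robot,effector
x=np.array([np.cos(np.radians(-15)),np.sin(np.radians(-15))]);b=np.array([.5615,.294])
F0=status.current_ft_force()
for d in(-.03,-.018,-.009,-.001):
    robot.move_linear([*(b+d*x),.231],max_speed=.06);f=status.current_ft_force()-F0;print(d,f.round(2))
    if np.abs(f).max()>4: break
else:
  for z in(.235,.239,.243,.255,.275):
    robot.move_linear([*(b-.001*x),z],max_speed=.05);print(z,status.current_ee_pos().round(4),(status.current_ft_force()-F0).round(2),status.current_ft_torque().round(3))
robot.sleep(.2)
print(status.current_clock(),status.current_opening(),status.current_ft_force()-F0)
for n in("side","top"):
    c=capture(n);pickle.dump(c,open(n+"5.pkl","wb"));cv2.imwrite(f"pics/{n}5.png",c["frame"][...,::-1])
E
```

```text
-0.03 [-0.43 -1.61 -0.4 ]
-0.018 [-0.82 -0.83  0.12]
-0.009 [-0.3  -1.57  0.25]
-0.001 [ 0.19 -0.82 -0.98]
0.235 [0.5605 0.2946 0.2355] [ 0.19 -0.6  -1.  ] [ 0.038 -0.127  0.004]
0.239 [0.5603 0.2941 0.2387] [ 0.44 -1.44 -4.77] [ 0.012 -0.165 -0.046]
0.243 [0.5605 0.2943 0.2431] [-0.22 -0.74 -5.17] [ 0.021 -0.124  0.019]
0.255 [0.5607 0.2945 0.2555] [-0.38 -0.88 -4.96] [-0.006 -0.125  0.039]
0.275 [0.5606 0.2943 0.2752] [ 0.03 -0.77 -5.14] [ 0.051 -0.106  0.015]
13.425 0.17709873239441065 [-0.76821173 -0.69187222 -3.57986453]
```

```bash
python3 - <<'E'
from h import *
T0,S0,S5=[pickle.load(open(n+".pkl","rb")) for n in("top0","side0","side5")]
G=lambda c:cv2.cvtColor(c["frame"],cv2.COLOR_RGB2GRAY)
t,s=G(T0),G(S5)
print("top row231 L",t[231,383:394].tolist(),"R",t[231,432:443].tolist())
print("top col412 U",t[202:213,412].tolist(),"D",t[250:263,412].tolist())
for r in range(199,214,2): print("side",r,s[r,313:325].tolist(),s[r,364:377].tolist())
for col in (335,344,353): print("col",col,"from188",s[188:224,col].tolist())
E
```

```text
top row231 L [178, 182, 186, 187, 118, 53, 66, 65, 59, 64, 73] R [70, 72, 48, 40, 60, 66, 136, 187, 183, 180, 182]
top col412 U [181, 185, 183, 148, 88, 64, 40, 12, 20, 60, 72] D [72, 68, 67, 67, 23, 13, 57, 102, 103, 104, 100, 96, 102]
side 199 [98, 96, 94, 98, 93, 97, 98, 94, 81, 81, 74, 63] [78, 101, 158, 176, 206, 211, 214, 215, 215, 216, 216, 216, 215]
side 201 [97, 97, 95, 96, 99, 96, 90, 83, 64, 45, 34, 39] [72, 90, 131, 170, 207, 213, 215, 214, 215, 215, 215, 214, 214]
side 203 [98, 95, 99, 97, 88, 90, 88, 61, 40, 35, 39, 46] [50, 64, 83, 99, 154, 205, 214, 214, 215, 215, 215, 214, 215]
side 205 [99, 98, 98, 97, 60, 78, 85, 72, 47, 47, 69, 86] [52, 51, 83, 87, 118, 201, 215, 215, 214, 216, 215, 215, 215]
side 207 [106, 123, 157, 161, 104, 64, 77, 84, 86, 85, 91, 89] [88, 83, 85, 81, 106, 201, 213, 214, 215, 216, 214, 216, 215]
side 209 [205, 212, 215, 210, 156, 78, 52, 56, 71, 80, 88, 87] [88, 80, 65, 44, 94, 201, 214, 216, 215, 215, 215, 214, 215]
side 211 [216, 216, 215, 214, 185, 116, 54, 51, 45, 46, 48, 53] [51, 43, 39, 45, 117, 202, 215, 215, 215, 215, 215, 215, 214]
side 213 [215, 215, 216, 215, 213, 182, 127, 77, 52, 44, 42, 43] [40, 35, 51, 115, 186, 211, 216, 215, 215, 215, 216, 215, 214]
col 335 from188 [98, 98, 99, 96, 99, 96, 90, 72, 55, 44, 39, 42, 65, 89, 93, 91, 92, 93, 90, 91, 91, 89, 90, 91, 87, 80, 55, 44, 47, 43, 43, 42, 44, 49, 49, 49]
col 344 from188 [94, 94, 86, 65, 50, 50, 67, 75, 46, 36, 42, 53, 74, 92, 90, 91, 90, 88, 93, 88, 91, 88, 89, 89, 85, 88, 71, 43, 44, 42, 38, 40, 43, 39, 46, 47]
col 353 from188 [46, 45, 45, 48, 42, 45, 53, 64, 73, 48, 41, 44, 53, 71, 87, 88, 88, 92, 91, 93, 90, 89, 89, 88, 88, 79, 53, 43, 34, 42, 40, 41, 44, 45, 48, 48]
```

```bash
python3 - <<'E'
from h import *
from scipy.optimize import least_squares
T,S=[pickle.load(open(n+".pkl","rb")) for n in("top0","side5")]
a=np.linspace(0,2*np.pi,361)
def pred(p):
    R=np.c_[p[0]+.069*np.cos(a),p[1]+.069*np.sin(a),p[2]+0*a];t,s=proj(T,R),proj(S,R)
    return np.array([t[:,0].min(),t[:,0].max(),t[:,1].min(),s[:,0].min(),s[:,0].max(),s[:,1].min(),s[:,1].max()])
o=np.array([387.1,437.95,205.7,316.7,368.4,194.2,213.7])
r=least_squares(lambda p:pred(p)-o,[.6,-.12,.06]);print(r.x.round(4),r.fun.round(2))
r=least_squares(lambda p:(pred(p)-o)[:3],[.6,-.12,.06]);print("top only",r.x.round(4),r.fun.round(2))
for z in(.05,.062,.074):
  r=least_squares(lambda p:(pred([*p,z])-o)[3:],[.6,-.12]);print("side only",z,r.x.round(4),r.fun.round(2))
  r=least_squares(lambda p:(pred([*p,z])-o)[:3],[.6,-.12]);print("top only",z,r.x.round(4),r.fun.round(2))
E
```

```text
[ 0.6064 -0.1191  0.0605] [-0.04 -0.11 -1.28  0.35  0.79 -0.1   0.55]
top only [ 0.6023 -0.1194  0.0616] [ 0. -0.  0.]
side only 0.05 [ 0.6188 -0.1423] [ 0.38 -0.38 -0.05  0.13]
top only 0.05 [ 0.6068 -0.1211] [ 0.2  -0.21  0.01]
side only 0.062 [ 0.6071 -0.1169] [-0.27  0.27 -0.4   0.26]
top only 0.062 [ 0.6021 -0.1194] [-0.01  0.01 -0.  ]
side only 0.074 [ 0.5954 -0.0916] [-0.95  0.94 -0.77  0.4 ]
top only 0.074 [ 0.5975 -0.1176] [-0.22  0.23 -0.01]
```

```bash
python3 - <<'E'
from h import *
from rig import capture,status,robot,effector
x=np.array([np.cos(np.radians(-15)),np.sin(np.radians(-15))]);b=np.array([.5615,.294]);s=np.array([.6042,-.1185])
p=b-.001*x
robot.move_linear([*p,.292],max_speed=.1)
robot.move_linear([*(s-.001*x),.292],max_speed=.13);robot.sleep(.3)
robot.move_linear([*(s-.001*x),.255],max_speed=.08);robot.sleep(.4)
print(status.current_clock(),status.current_ee_pos().round(4),status.current_ft_force().round(2),status.current_ft_torque().round(3))
c=capture("side");pickle.dump(c,open("side6.pkl","wb"));t=capture("top");pickle.dump(t,open("top6.pkl","wb"));cv2.imwrite("pics/top6.png",t["frame"][...,::-1])
q=np.array(status.current_ee_pos());a=np.linspace(0,2*np.pi,361)
for n,cc in(("side",c),("top",t)):
  for z in(0,.006):
    R=np.c_[q[0]+.001*x[0]+.069*np.cos(a),q[1]+.001*x[1]+.069*np.sin(a),q[2]-.1626+z+0*a];P=proj(cc,R);print(n,z,P.min(0).round(1),P.max(0).round(1),P[P[:,0].argmin()].round(1),P[P[:,0].argmax()].round(1))
k=6;f=cv2.resize(c["frame"][150:245,285:410,::-1],None,fx=k,fy=k,interpolation=cv2.INTER_CUBIC)
cv2.imwrite("pics/c6.png",f)
E
```

```text
18.4917 [ 0.6033 -0.1182  0.2553] [-0.03 -0.47 -5.88] [ 0.019 -0.1    0.004]
side 0 [317.7 183.4] [370.5 202.7] [317.7 192.5] [370.5 193.6]
side 0.006 [317.7 181.3] [370.7 200.4] [317.7 190.3] [370.7 191.5]
top 0 [388.3 201. ] [440.2 250.7] [388.3 224.6] [440.2 227.4]
top 0.006 [388.6 200.2] [440.7 250.1] [388.6 223.9] [440.7 226.7]
```

View pics/c6.png

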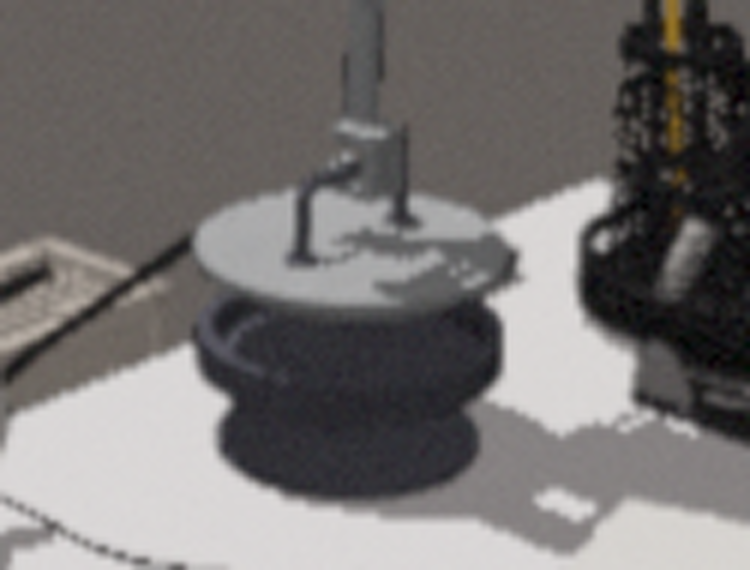

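The crop shows the lid hanging level over the stand: flange from about px 317.4 to 371, ring from 317.4 to 368.2. That is aligned to within about 2 mm, so I nudge it slightly toward the ring centre and lower it by feel.

```bash
cat >> h.py <<'E'
def favg(status,robot,n=6):
    F=[]
    for _ in range(n): F.append(status.current_ft_force()); robot.sleep(.02)
    return np.mean(F,0)
E
python3 - <<'E'
from h import *
from rig import status,robot
x=np.array([np.cos(np.radians(-15)),np.sin(np.radians(-15))]);s=np.array([.6055,-.118]);p=s-.001*x
robot.move_linear([*p,.237],max_speed=.06);robot.sleep(.2)
f0=favg(status,robot);print(f0.round(2))
z=.237
while z>.205:
    z-=.0015;robot.move_linear([*p,z],max_speed=.03);f=favg(status,robot,4);print(round(z,4),status.current_ee_pos()[2].round(4),(f-f0).round(2))
    if f[2]-f0[2]>2.5 or np.hypot(*(f-f0)[:2])>4: break
print(status.current_clock())
E
```

```text
[-0.06  0.04 -5.92]
0.2355 0.2355 [-0.4   0.06 -0.07]
0.234 0.234 [ 0.02  0.55 -0.26]
0.2325 0.2324 [ 0.04  0.08 -0.08]
0.231 0.231 [ 0.54 -0.03  0.32]
0.2295 0.2295 [-0.   -0.27 -0.33]
0.228 0.228 [0.14 0.06 0.26]
0.2265 0.2265 [0.1  0.01 0.15]
0.225 0.2251 [-0.16 -1.4   1.17]
0.2235 0.2235 [-0.15 -1.51  1.63]
0.222 0.2219 [ 0.18 -0.8   1.19]
0.2205 0.2209 [0.23 0.05 4.26]
22.825
```

```bash
python3 - <<'E'
from h import *
from rig import status,robot,capture
x=np.array([np.cos(np.radians(-15)),np.sin(np.radians(-15))]);s=np.array([.6055,-.118]);p=s-.001*x
f0=np.array([-.06,.04,-5.92])
for z in(.2193,.218,.2165,.215):
    robot.move_linear([*p,z],max_speed=.03);f=favg(status,robot,5);print(z,status.current_ee_pos()[2].round(4),(f-f0).round(2))
    if f[2]-f0[2]>7: break
c=capture("side");pickle.dump(c,open("side7.pkl","wb"));g=cv2.cvtColor(c["frame"],cv2.COLOR_RGB2GRAY)
a=np.linspace(0,2*np.pi,361)
for z in(.0585,.0645):
    P=proj(c,np.c_[.6055+.069*np.cos(a),-.118+.069*np.sin(a),z+0*a]);print(z,P.min(0).round(1),P.max(0).round(1))
for col in(325,332,340,350,358): print(col,g[200:224,col].tolist())
for r in(201,203,205,207,209,211): print(r,g[r,312:324].tolist(),g[r,364:376].tolist())
print(status.current_clock())
E
```

```text
0.2193 0.2193 [-0.32 -0.42  4.18]
0.218 0.218 [0.26 0.25 3.74]
0.2165 0.2165 [ 0.07 -0.23  4.21]
0.215 0.215 [-0.25 -0.42  4.18]
0.0585 [317.2 194.9] [369.3 215.2]
0.0645 [317.2 192.9] [369.4 213. ]
325 [170, 170, 168, 166, 167, 168, 170, 172, 166, 143, 94, 62, 43, 39, 46, 45, 42, 40, 45, 48, 44, 46, 50, 46]
332 [167, 164, 165, 153, 128, 127, 152, 168, 171, 169, 165, 141, 92, 68, 42, 39, 41, 40, 41, 44, 43, 49, 47, 47]
340 [159, 131, 141, 152, 123, 133, 166, 169, 168, 168, 170, 165, 145, 91, 67, 45, 40, 39, 43, 40, 41, 38, 49, 49]
350 [95, 98, 97, 95, 107, 141, 168, 167, 151, 107, 96, 96, 94, 81, 60, 41, 40, 40, 39, 46, 46, 47, 44, 51]
358 [169, 153, 104, 96, 98, 103, 130, 144, 104, 98, 93, 84, 68, 52, 45, 39, 42, 44, 34, 44, 47, 48, 47, 47]
201 [97, 98, 96, 99, 103, 132, 163, 169, 170, 171, 170, 168] [106, 105, 101, 107, 157, 206, 215, 216, 215, 216, 214, 215]
203 [97, 97, 97, 98, 100, 118, 158, 168, 166, 169, 168, 166] [97, 94, 97, 96, 113, 184, 210, 215, 216, 216, 215, 215]
205 [100, 97, 101, 99, 96, 71, 123, 156, 167, 170, 169, 168] [98, 93, 95, 97, 115, 201, 215, 215, 215, 214, 216, 215]
207 [101, 107, 122, 158, 160, 107, 68, 83, 111, 143, 158, 167] [130, 105, 88, 73, 100, 200, 214, 216, 213, 216, 215, 215]
209 [178, 206, 211, 214, 210, 154, 78, 42, 57, 64, 85, 101] [100, 73, 55, 43, 95, 201, 214, 214, 215, 214, 215, 215]
211 [216, 216, 215, 215, 211, 184, 112, 58, 41, 46, 37, 39] [46, 40, 36, 46, 117, 202, 214, 215, 215, 215, 216, 216]
24.2083
```

The full lid weight stays on the stand, and the flange sits flush on the ring. Now I back the hook out.

```bash
python3 - <<'E'
from h import *
from rig import status,robot,capture
x=np.array([np.cos(np.radians(-15)),np.sin(np.radians(-15))]);s=np.array([.6055,-.118])
f0=favg(status,robot,5)
for d in(-.006,-.011,-.016,-.021,-.027,-.035,-.046):
    robot.move_linear([*(s+d*x),.215],max_speed=.05);f=favg(status,robot,3)-f0;print(d,f.round(2))
    if np.abs(f).max()>3: break
else:
    robot.move_linear([*(s-.046*x),.29],max_speed=.15);print(favg(status,robot,5).round(2))
    for n in("side","top"):
        c=capture(n);pickle.dump(c,open(n+"8.pkl","wb"))
print(status.current_clock(),status.current_opening())
E
```

```text
-0.006 [0.21 0.   0.22]
-0.011 [ 0.6  -0.78  0.43]
-0.016 [-0.03 -0.3   0.68]
-0.021 [-0.02 -0.39  0.32]
-0.027 [-0.07 -0.31 -0.06]
-0.035 [ 0.81 -0.18  0.22]
-0.046 [ 0.31 -0.38  0.01]
[ 0.45 -0.33 -1.48]
27.4167 0.17843627479577553
```

```bash
python3 - <<'E'
from h import *
from rig import status,robot,effector,capture
S7,S8=[pickle.load(open(n+".pkl","rb")) for n in("side7","side8")]
g=cv2.cvtColor(S8["frame"],cv2.COLOR_RGB2GRAY)
for col in(325,340,358): print(col,g[200:220,col].tolist())
for r in(203,207): print(r,g[r,312:324].tolist(),g[r,364:376].tolist())
robot.reach([.4359,.0965,.27],ori(9));robot.sleep(.2);f0=favg(status,robot,5)
for z in(.19,.165,.155,.145,.140,.1375,.1365):
    robot.move_linear([.4359,.0965,z],max_speed=.15 if z==.19 else .05);f=favg(status,robot,3)-f0;print(z,status.current_ee_pos().round(4),f.round(2))
    if np.abs(f).max()>5: break
c=capture("side");pickle.dump(c,open("side9.pkl","wb"))
A=pickle.load(open("side3.pkl","rb"))["frame"];d=np.abs(A.astype(int)-c["frame"].astype(int)).max(2)[235:300,340:410];print("changed px vs before",(d>40).sum())
print(status.current_clock())
E
```

```text
325 [169, 170, 168, 167, 168, 168, 168, 168, 166, 142, 91, 66, 47, 38, 42, 42, 42, 41, 45, 44]
340 [171, 171, 169, 157, 120, 135, 166, 168, 169, 169, 169, 166, 145, 90, 64, 46, 42, 43, 43, 36]
358 [170, 169, 171, 171, 170, 169, 172, 173, 171, 169, 156, 111, 75, 51, 47, 38, 41, 40, 35, 44]
203 [99, 99, 93, 98, 100, 115, 159, 170, 170, 171, 168, 167] [170, 166, 168, 168, 170, 193, 211, 215, 216, 216, 216, 217]
207 [103, 106, 120, 159, 158, 105, 65, 80, 108, 143, 157, 165] [98, 91, 90, 72, 102, 201, 214, 215, 215, 214, 214, 216]
0.19 [0.4365 0.0969 0.1909] [ 0.63 -0.22 -0.44]
0.165 [0.436  0.0967 0.1651] [ 0.34  0.22 -0.13]
0.155 [0.4358 0.0965 0.1549] [ 0.06 -0.09  0.18]
0.145 [0.4358 0.0966 0.1448] [-0.13  0.06  0.52]
0.14 [0.4358 0.0965 0.1399] [-0.31  0.33  0.12]
0.1375 [0.4359 0.0965 0.1375] [ 0.05  0.57 -0.24]
0.1365 [0.4359 0.0965 0.1365] [ 0.51  0.16 -0.16]
changed px vs before 1
31.8333
```

```bash
python3 - <<'E'
from h import *
from rig import status,robot,effector,capture
f0=favg(status,robot,5)
for z in(.1361,.1357,.1353,.1349,.1345,.134):
    robot.move_linear([.4359,.0965,z],max_speed=.02);f=favg(status,robot,4)-f0;print(z,f.round(2))
    if f[2]>1.2: break
effector.grip(.5,10);robot.sleep(.3)
print(status.current_opening(),favg(status,robot,3).round(2),status.current_clock())
p=status.current_ee_pos()
robot.move_linear([p[0],p[1],.215],max_speed=.12);robot.move_linear([p[0],p[1],.30],max_speed=.2);robot.sleep(.4)
c=capture("side");S0=pickle.load(open("side0.pkl","rb"));g=cv2.cvtColor(c["frame"],cv2.COLOR_RGB2GRAY)
d=np.abs(S0["frame"].astype(int)-c["frame"].astype(int)).max(2)
for n,(y0,y1,x0,x1) in dict(lifter=(192,300,340,405),gel=(295,385,250,300),mug=(195,252,230,295),note=(232,256,378,420),red=(165,275,418,470)).items(): print(n,"changed px",int((d[y0:y1,x0:x1]>50).sum()))
for r in(199,205,217,232,245): print(r,g[r,360:392].tolist())
cv2.imwrite("pics/side_end.png",c["frame"][...,::-1])
print(status.current_clock(),status.current_ee_pos())
E
```

```text
0.1361 [-0.37  0.48  1.25]
0.4970850103570605 [-0.06  0.06  0.21] 33.2167
lifter changed px 442
gel changed px 4
mug changed px 15
note changed px 0
red changed px 291
199 [169, 169, 171, 168, 170, 167, 158, 99, 40, 15, 12, 19, 5, 23, 26, 15, 19, 22, 17, 8, 4, 25, 10, 21, 28, 29, 31, 31, 23, 23, 26, 27]
205 [170, 171, 170, 166, 168, 168, 169, 159, 124, 63, 24, 21, 15, 30, 47, 38, 22, 19, 6, 16, 20, 67, 165, 202, 181, 146, 109, 86, 73, 52, 33, 21]
217 [36, 39, 66, 100, 121, 138, 187, 191, 125, 54, 18, 3, 12, 16, 16, 18, 22, 13, 23, 22, 56, 151, 205, 216, 214, 215, 214, 215, 216, 210, 175, 157]
232 [129, 131, 130, 130, 130, 132, 132, 86, 37, 22, 5, 15, 9, 24, 18, 16, 11, 9, 15, 67, 169, 208, 215, 216, 216, 215, 215, 216, 215, 215, 215, 215]
245 [215, 216, 216, 216, 215, 214, 216, 214, 211, 171, 111, 86, 85, 84, 82, 94, 154, 202, 188, 193, 196, 195, 204, 209, 211, 211, 211, 211, 211, 212, 211, 211]
35.05 [0.43574045 0.09654167 0.29969831]
```

```bash
python3 - <<'E'
from h import *
from rig import robot,status
A=pickle.load(open("side0.pkl","rb"))["frame"][160:280,410:475].astype(int);B=cv2.imread("pics/side_end.png")[160:280,410:475,::-1].astype(int)
m=lambda f:(f[...,0]>60)&(f[...,0]>2.5*f[...,1])
print("red px",m(A).sum(),m(B).sum(),"differ",(m(A)^m(B)).sum())
d=(m(A)^m(B)).sum()
if d<60: print(robot.close_job(),status.current_clock())
E
```

```text
red px 1183 1168 differ 55
the job is handed in; nothing more can be done
the job is handed in; nothing more can be done
```

Job handed in at about 35 s of the 61 s allowed: the lid is seated in the stand ring, the lifter is upright back in its holder, and the side-camera check showed the mug, gel bottle, note block and red look-alikes unmoved.

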